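Fit a tuba valve piston by feel and check its action

TASK

Fit the tuba piston, the large one of the three standing in the wooden valve rack, into the empty brass casing held upright in the bench clamp: slide it in, turn it under light pressure until the guide key under its cap finds the keyway in the casing, and let it down fully home, cap flat on the rim. Then let go of it, press its finger button right down to feel the spring action and let it come back up. Be gentle, never force the piston or lean on the casing, and leave the two small pistons and the oil bottle as they stand.

Things in the scene. Friction and masses are not known exactly. Their poses are not given: they have to be found in the camera images.
- large_piston: tuba valve piston, upright and loose, 109 mm tall, about 185 g, its foot in a hole of the rack. Origin: centre of its foot; z up its axis. Round body 24 mm in diameter, 75 mm long, foot tapered to 19 mm over the last 4 mm. Above it a round knurled brass cap 36 mm in diameter, 75 to 89 mm above the origin: grip it here. On top a 7 mm stem and the finger button.
- guide_key (a point): tip of the large piston's guide key, right under the cap: a brass key 4.5 mm wide and 7 mm high (68 to 75 mm above the piston's origin) that stands out of the round body towards the piston's own -x and reaches 15.5 mm from the axis. Axes as the piston's
- cap_underside (a point): centre of the flat underside of the large piston's cap, 75 mm above the piston's origin; rests on the casing's rim when the piston is home. Axes as the piston's
- finger_button (a joint): travel of the large piston's finger button in m: 0 up, 0.012 right down; a spring pushes it up with about 1.6 N when up and 6.4 N when right down
- button_top (a point): centre of the top of the large piston's finger button, 20 mm in diameter, 109 mm above the piston's origin when up
- bench_clamp: fixed wooden bench clamp: base board 110 x 110 x 12 mm, on it a split block 64 (x) x 86 (y) mm, its top 60 mm above the bench. Origin: centre of its underside. It holds the upright brass casing, 33 mm outside, on the clamp's axis; two short tube stubs on the casing's sides reach 27 mm from the axis, 69 to 87 mm above the bench. The casing does not turn in the clamp
- casing_mouth (a point): centre of the casing's open mouth, level with its rim, 104 mm above the bench; axes as the clamp's. Smooth bore 26 mm in diameter, deeper than the piston is long. A keyway, 6.5 mm wide, 12 mm deep and open at the rim, cuts the casing's wall. Until the key meets the keyway it rides on the rim, with the cap 7 mm above the rim
- nut_side (a point): middle of the clamp block's front, between its two brass nuts, 39 mm from the axis towards the clamp's own -x. The keyway lies on this side of the casing, but the casing was clamped at no exact angle: seen from the axis the keyway is off this direction by up to 45 degrees, one way or the other, and has to be found by feel (or by eye)
- valve_rack: fixed wooden rack 70 (x) x 196 (y) x 45 mm with three blind holes of 28 mm diameter, 35 mm deep, in a row along its y, 62 mm apart; origin at the centre of its underside. Each hole holds one piston, in any order
- small_piston_a: small (trumpet) piston standing loose in the rack, 17 mm body, 22 mm cap, 109 mm tall; origin at the centre of its foot. Leave alone
- small_piston_b: second small piston, like the first. Leave alone
- valve_oil: amber oil bottle standing loose beside the clamp, 26 mm in diameter, 80 mm tall; origin at the centre of its underside. Leave alone

How it is judged:
On the way, in this order (a step that is already met when the one before it is completed fails the run):
1. the large piston is fully home in the casing, cap on the rim, its button up (z of cap_underside in the frame of casing_mouth below 0.0025 m and horizontal distance between cap_underside and casing_mouth below 0.004 m and value of joint finger_button below 0.003 m), for 0.2 s.
2. the finger button is pressed right down with the piston home (value of joint finger_button above 0.008 m and z of cap_underside in the frame of casing_mouth below 0.0025 m), for 0.05 s.
At the end, for the whole second after the job is handed in: The large piston rests fully home in the casing, the underside of its cap within 2.5 mm of the rim and within 4 mm of its centre, upright within 3.5 degrees, at rest, with its finger button back up (within 2 mm) (z of cap_underside in the frame of casing_mouth between -0.004 and 0.0025 m and horizontal distance between cap_underside and casing_mouth below 0.004 m and angle between large_piston's own z axis and vertical below 0.06 rad and value of joint finger_button below 0.002 m and linear speed of large_piston below 0.02 m/s); the robot touches nothing.
It fails at once if the casing or its clamp is loaded with more than 40 N (the piston forced or leaned on) (contact force between bench_clamp and anything else above 40 N).
It fails at once if a small piston or the oil bottle is moved by more than 15 mm (distance of any of small_piston_a, small_piston_b, valve_oil from where it was at the start of the episode above 0.015 m).
It also fails if it takes over 72 s, if anything falls off the work surface, if the arm or the gripper's body presses on something with over 40 N, if the wrist force passes 120 N, or if a joint passes its speed limit or range.

ROBOT

A 6-joint arm with a two-finger parallel gripper is mounted at the origin on a cart in front of the work surface, level with it; the furniture and walls round the work are solid. World frame = base frame: x ahead of the robot, y to its left, z up, the work surface at z = 0. Lengths are in m, angles in rad, forces in N, time in s.
With the tool pointing down it reaches from about 0.325 to 0.775 m from the base axis. Payload 5.5 kg.
Tool frame: the origin (TCP) lies at the very end of the fingers, on their centre line; the grasp point (between the pads) lies 19 mm behind it; z points along the fingers, y is the line along which they close (so a half turn about z gives the same grasp; the last joint's range is limited). The gripper opens to 88 mm and grips with 3 to 60 N. Pads are 20 mm wide; open, the fingers measure 115 mm over their backs; the gripper's body (75 mm by 178 mm) begins 61 mm behind the grasp point.
Start: joints at [1.184, 0.091, 1.231, -0, 1.82, -0.057], TCP at [0.194, 0.568, 0.223] pointing down, gripper open.
Joint ranges: [-2.87, 2.87], [-0.86, 2.18], [0.17, 2.46], [-1.51, 4.65], [0.06, 2.69], [-2.65, 2.65]. Speed limits (rad/s): [2.57, 2.57, 3.01, 3.14, 3.14, 3.14].

INTERFACE

Orientations are given as a unit quaternion [x, y, z, w].
In Python, from cell import env gives the robot as it stands. The module is installed in compiled form; this text tells all that it offers.
- The arm moves only by the shell command python3 -m pendant 'ROWS' [FORCE]. ROWS is JSON, a list of rows, each a list of 7 numbers: the shift along the tool's x, y, z in m, then the turn, a rotation vector about the tool's x, y, z in rad, then the finger opening in m, from 0 to 0.0878. A call has exactly 10 rows; each row is the pose to reach, as a shift and turn from the pose commanded when the call began, along the tool's axes at that moment; what a row does not reach only later rows make up. A row lasts 1/8 s, in which the tool goes at most 62.5 mm and 10.7 degrees, less where a joint would pass 70% of its speed; a pose out of reach is approached as far as the arm can. A call with a gripper value outside its range is refused whole. The fingers move at their own pace and stop on an object; FORCE is the grip in N (left out, the last holds). Time passes only in rows, so rows that repeat a pose let the fingers close, or fill a call up. It gives the time, the measured TCP pose, the force, the opening and the grip force at its end, in the units of the state.
- env.observe(): the state, without advancing time (a new reading comes with each control period).
- env.capture(name): name is "scene" or "top" or "wrist"; returns (picture, depth): 420x560x3 uint8, red, green, blue; 420x560 float32, m along the optical axis (not along the pixel's ray), 0 where there is no reading.
- env.camera_info(name): a dict with "intrinsics" (3x3 intrinsics, pixels), "T" (4x4, takes a point from camera to world coordinates); the wrist camera has in their place "T_tool_cam" (4x4, takes a point from camera to tool coordinates, whose origin is the TCP and whose axes are the flange's). Camera axes: x right, y down, z forward; pixel columns grow to the right and rows downward; lengths in m; the calibration is good to about 2 mm. The wrist camera is an equidistant fisheye: a pixel r from the principal point sees the ray r / f radians off the axis. A picture is of the moment at which its call begins: read the wrist's pose just before it. camera_info takes no time and is no camera call.
- env.job_done(): hands the job in; it is judged then, once.
The state is a dict: "time": time; "joints": joint angles; "qvel": joint speeds; "joint_efforts": joint torques, N m; "tool_pos": TCP position; "eef_rot": TCP orientation; "force": force on the tool from outside, world axes, zero at the start; "torque": the same for the moment, N m; "grip_width": finger opening in m; "finger_force": force on a finger pad.
Only numpy, scipy, OpenCV 4.12 (cv2) and the standard library are available. Lean on these libraries where they do the work, as an engineer would, in place of code of your own. Each camera call takes 0.05 s, during which the arm holds its last target. There are 200 camera calls.

## Working session

There is one attempt and no reset: what is moved stays moved. The work goes in short steps, Python scripts to look and compute and a shell command to move; the robot and the scene stay as the last step left them, time stands still between calls to the robot, and variables do not carry over. Pictures are saved under pics/ and viewed, at most 10 in all, crops included, and the job is handed in when it is done.

```bash
mkdir -p pics
cat > h.py <<'E'
import numpy as np, cv2
from cell import env
from scipy.spatial.transform import Rotation as R
def snap(n,f):
    p,d=env.capture(n); cv2.imwrite('pics/'+f+'.png',p[:,:,::-1]); np.save('pics/'+f+'.npy',d); return p,d
def world(n,u,v,d):
    i=env.camera_info(n);K=np.array(i['intrinsics']);T=np.array(i['T'])
    u,v,d=map(np.asarray,(u,v,d))
    P=np.stack([(u-K[0,2])/K[0,0]*d,(v-K[1,2])/K[1,1]*d,d],-1)
    return P@T[:3,:3].T+T[:3,3]
E
python3 - <<'E'
from h import *
np.set_printoptions(precision=4,suppress=True)
s=env.observe();print(s['tool_pos'],s['eef_rot'],s['time'])
a,_=snap('top','t0');b,_=snap('scene','s0')
for n in('top','scene'):print(env.camera_info(n))
print(env.camera_info('wrist'))
E
```

```text
[0.1942 0.5674 0.2215] [ 0.1642  0.9864 -0.0009 -0.0002] 0.0
{'intrinsics': array([[516.5412,   0.    , 268.4178],
       [  0.    , 516.5412, 209.2334],
       [  0.    ,   0.    ,   1.    ]]), 'T': array([[ 0.0025, -0.9867,  0.1624,  0.3771],
       [-1.    , -0.002 ,  0.0031, -0.0058],
       [-0.0027, -0.1624, -0.9867,  1.0876],
       [ 0.    ,  0.    ,  0.    ,  1.    ]])}
{'intrinsics': array([[421.7974,   0.    , 276.175 ],
       [  0.    , 421.7974, 220.4932],
       [  0.    ,   0.    ,   1.    ]]), 'T': array([[ 0.8566, -0.3161,  0.4079,  0.1944],
       [-0.516 , -0.5126,  0.6863, -0.5935],
       [-0.0079, -0.7983, -0.6022,  0.6186],
       [ 0.    ,  0.    ,  0.    ,  1.    ]])}
{'intrinsics': array([[325.1923,   0.    , 280.8562],
       [  0.    , 325.1923, 207.3395],
       [  0.    ,   0.    ,   1.    ]]), 'T_tool_cam': array([[-0.0001, -0.9529, -0.3032,  0.0851],
       [ 1.    , -0.0001, -0.    , -0.0007],
       [ 0.    , -0.3032,  0.9529, -0.162 ],
       [ 0.    ,  0.    ,  0.    ,  1.    ]])}
```

View pics/t0.png

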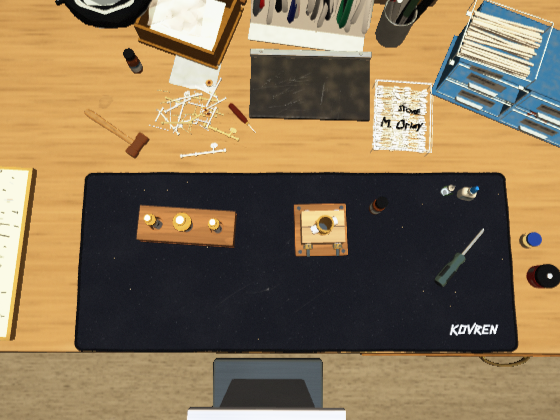

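View pics/s0.png

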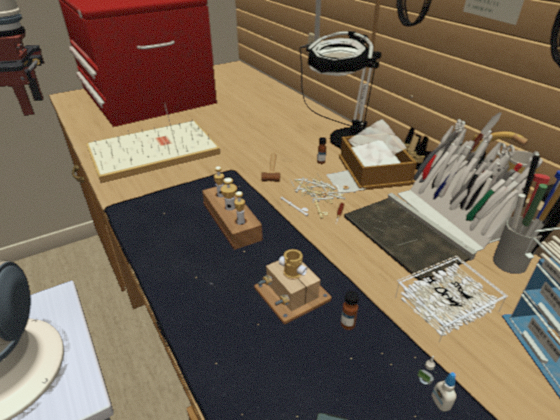

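The rack is at the left in the top view, with the large piston in the middle hole at about (182,222). The casing is at (325,225), the clamp nuts are on the world −x side at about (310,250) and (340,250), and the oil bottle is at (378,205). I'll measure positions from the depth image and enlarge the relevant crops.

Run:
```python
from h import *
np.set_printoptions(precision=4,suppress=True)
p=cv2.imread('pics/t0.png');d=np.load('pics/t0.npy')
v,u=np.mgrid[:420,:560];W=world('top',u,v,d)
def reg(n,u0,u1,v0,v1,z0,z1):
    w=W[v0:v1,u0:u1].reshape(-1,3);m=(w[:,2]>z0)&(w[:,2]<z1);q=w[m]
    if len(q)==0: print(n,'none');return
    c,r=cv2.minEnclosingCircle(q[:,:2].astype(np.float32))
    print(n,len(q),'mean',q.mean(0),'circ',np.array(c),r,'zmax',q[:,2].max())
reg('bigcap',165,200,205,240,.085,.104); reg('bigbtn',165,200,205,240,.112,.125)
reg('sa',140,160,205,235,.09,.13); reg('sb',205,225,210,240,.09,.13)
reg('casing',305,345,205,245,.095,.115); reg('oil',368,390,190,218,.06,.1)
reg('rack',130,240,200,250,.04,.05)
for n,z0,z1,U0,U1 in(('block',.055,.066,290,355),('rack',.038,.052,130,240)):
    w=W[195:262,U0:U1].reshape(-1,3);q=w[(w[:,2]>z0)&(w[:,2]<z1)]
    print(n,cv2.minAreaRect(q[:,:2].astype(np.float32)*1000))
a=cv2.resize(p[200:262,290:355],None,fx=6,fy=6,interpolation=3);b=cv2.resize(p[200:250,135:240],None,fx=6*.6,fy=6*.6,interpolation=3)
o=np.zeros((372,390+380,3),np.uint8);o[:,:390]=a;o[:b.shape[0],390:390+b.shape[1]]=b;cv2.imwrite('pics/c0.png',o)
```

```text
bigcap 195 mean [0.5131 0.1627 0.0976] circ [0.5156 0.1655] 0.01837221533060074 zmax 0.1027886111150711
bigbtn 93 mean [0.5156 0.165  0.1184] circ [0.5158 0.1653] 0.01013279426842928 zmax 0.12242645391377105
sa 116 mean [0.5184 0.2252 0.1066] circ [0.5197 0.2273] 0.011344275437295437 zmax 0.12260221756095901
sb 111 mean [0.51   0.1024 0.1066] circ [0.512  0.1037] 0.011537319049239159 zmax 0.12370212821879178
casing 111 mean [ 0.512  -0.1105  0.1025] circ [ 0.5117 -0.1115] 0.016928071156144142 zmax 0.10725429109526186
oil 127 mean [ 0.557  -0.2264  0.0779] circ [ 0.5576 -0.2273] 0.012051429599523544 zmax 0.0834114799485759
rack 2584 mean [0.514  0.1634 0.0447] circ [0.5157 0.1657] 0.10364231467247009 zmax 0.04995412553072742
block ((511.74859619140625, -111.58841705322266), (63.390262603759766, 86.63699340820312), 0.13168127834796906)
rack ((515.7543334960938, 165.99740600585938), (196.5745391845703, 70.51152801513672), 86.36370086669922)
```

View pics/c0.png

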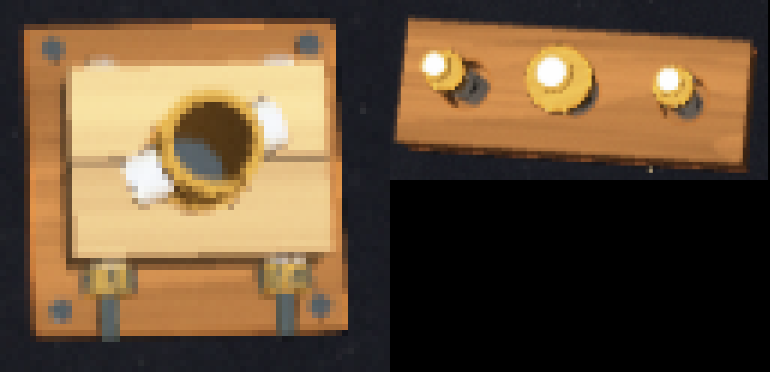

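```bash
cat >> h.py <<'E'
def go(p,az):
    s=env.observe();Q=R.from_quat(s['eef_rot']);a=np.radians(az)
    x=np.array([np.cos(a),np.sin(a),0]);z=np.array([0,0,-1.]);T=R.from_matrix(np.c_[x,np.cross(z,x),z])
    X=Q.as_matrix()[:,0]
    print('shift',np.round(Q.inv().apply(np.array(p)-s['tool_pos']),4),'rot',np.round((Q.inv()*T).as_rotvec(),4),'az now',np.degrees(np.arctan2(X[1],X[0])).round(2),'pos',np.round(s['tool_pos'],4),'j6',np.degrees(s['joints'][5]).round(1),'F',np.round(s['force'],2),'w',s['grip_width'],'t',s['time'])
E
python3 -c "
from h import *
go((.5157,.1653,.2),90)"
```

```text
shift [-0.4344 -0.2763  0.022 ] rot [-1.600e-03  1.000e-03  1.241e+00] az now 161.1 pos [0.1942 0.5674 0.2216] j6 -3.2 F [ 0.22 -1.11  0.06] w 0.08790606958333755 t 0.1
```

```bash
python3 -m pendant '[[-0.025,-0.016,0,0,0,0.08,0.06],[-0.07,-0.045,0,0,0,0.2,0.06],[-0.12,-0.076,0,0,0,0.36,0.06],[-0.17,-0.108,0,0,0,0.52,0.06],[-0.22,-0.14,0,0,0,0.68,0.06],[-0.27,-0.172,0,0,0,0.84,0.06],[-0.32,-0.204,0.01,0,0,1.0,0.06],[-0.37,-0.235,0.02,0,0,1.14,0.06],[-0.415,-0.264,0.022,0,0,1.22,0.06],[-0.4344,-0.2763,0.022,-0.0016,0.001,1.241,0.06]]' 20
python3 - <<'E'
from h import *
go((.5157,.1653,.11),90)
s=env.observe();p,d=snap('wrist','w1');T=np.array(env.camera_info('wrist')['T_tool_cam'])
E
```

```text
time: 1.35
tool_pos: [0.5168, 0.1629, 0.1994]
eef_rot: [0.709, 0.706, -0.0, -0.001]
force: [0.5, 0.2, 0.7]
grip_width: 0.0599
finger_force: 0.0
shift [ 0.0023 -0.001   0.0894] rot [-0.0011 -0.0007 -0.0044] az now 89.75 pos [0.5168 0.1629 0.1994] j6 14.1 F [0.49 0.17 0.65] w 0.059879582075311674 t 1.35
```

View pics/w1.png

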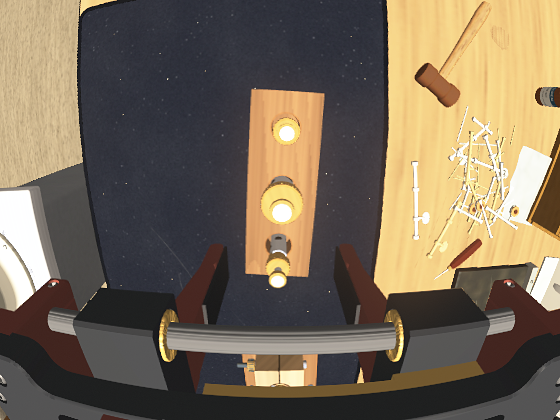

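The large piston's button is at (281,212) in the wrist view, with the fingers either side of its line and a small piston above and below. I'll fix its position from the depth here and then descend.

```bash
cat >> h.py <<'E'
def wristworld(s,d):
    i=env.camera_info('wrist');K=np.array(i['intrinsics']);T=np.array(i['T_tool_cam'])
    v,u=np.mgrid[:420,:560];a=(u-K[0,2])/K[0,0];b=(v-K[1,2])/K[1,1];th=np.hypot(a,b)+1e-9
    k=np.tan(np.minimum(th,1.4))/th
    P=np.stack([a*k*d,b*k*d,d],-1)@T[:3,:3].T+T[:3,3]
    return P@R.from_quat(s['eef_rot']).as_matrix().T+s['tool_pos']
E
python3 - <<'E'
from h import *
np.set_printoptions(precision=4,suppress=True)
s=env.observe();d=np.load('pics/w1.npy');W=wristworld(s,d)
for n,z0,z1,U in(('btn',.112,.128,(255,310)),('cap',.09,.104,(255,310)),('rack',.04,.05,(240,330))):
    w=W[170:245,U[0]:U[1]].reshape(-1,3);q=w[(w[:,2]>z0)&(w[:,2]<z1)]
    c,r=cv2.minEnclosingCircle(q[:,:2].astype(np.float32));print(n,len(q),q.mean(0),np.array(c),r)
go((.5157,.1653,.077),90)
E
```

```text
btn 516 [0.5164 0.1647 0.1185] [0.5163 0.1636] 0.010383141227066517
cap 900 [0.5165 0.1693 0.0981] [0.5165 0.1638] 0.018542455509305
rack 3389 [0.5153 0.144  0.045 ] [0.5154 0.1434] 0.054207999259233475
shift [ 0.0037 -0.002   0.1223] rot [-0.0003  0.0004 -0.0058] az now 89.67 pos [0.5177 0.1617 0.1993] j6 14.1 F [-0.15 -0.47  0.12] w 0.06001927924883122 t 1.4
```

```bash
python3 -m pendant '[[0.002,-0.001,0.02,0,0,0,0.06],[0.002,-0.001,0.05,0,0,0,0.06],[0.002,-0.001,0.08,0,0,0,0.06],[0.002,-0.001,0.105,0,0,0,0.06],[0.002,-0.001,0.118,0,0,0,0.06],[0.002,-0.001,0.124,0,0,0,0.06],[0.002,-0.001,0.124,0,0,0,0.03],[0.002,-0.001,0.124,0,0,0,0.03],[0.002,-0.001,0.124,0,0,0,0.03],[0.002,-0.001,0.124,0,0,0,0.03]]' 20
python3 -c "
from h import *
go((.5157,.1653,.2),90)"
```

```text
time: 2.65
tool_pos: [0.5156, 0.1679, 0.0777]
eef_rot: [0.707, 0.707, 0.002, 0.0]
force: [0.4, -0.7, 2.7]
grip_width: 0.0355
finger_force: 20.0
shift [-0.0023  0.0004 -0.1223] rot [ 0.0027 -0.0021 -0.0002] az now 89.99 pos [0.5156 0.1679 0.0777] j6 14.4 F [ 0.38 -0.72  2.72] w 0.03552360632979215 t 2.65
```

```bash
python3 -m pendant '[[0,0,-0.005,0,0,0,0.03],[0,0,-0.015,0,0,0,0.03],[0,0,-0.03,0,0,0,0.03],[0,0,-0.05,0,0,0,0.03],[0,0,-0.07,0,0,0,0.03],[0,0,-0.09,0,0,0,0.03],[0,0,-0.11,0,0,0,0.03],[0,0,-0.125,0,0,0,0.03],[0,0,-0.13,0,0,0,0.03],[0,0,-0.13,0,0,0,0.03]]' 25
python3 - <<'E'
from h import *
s=env.observe();go((.5117,-.1115,.207),90)
p,d=snap('top','t2');v,u=np.mgrid[:420,:560];W=world('top',u,v,d)
snap('scene','s2');p,d=snap('wrist','w2');Ww=wristworld(s,d)
for z in (.225,.235,.245):
  q=Ww[(Ww[...,2]>z-.005)&(Ww[...,2]<z+.005)&(abs(Ww[...,0]-s['tool_pos'][0])<.013)&(abs(Ww[...,1]-s['tool_pos'][1])<.022)]
  if len(q)>5:
    c,r=cv2.minEnclosingCircle(q[:,:2].astype(np.float32));print(z,len(q),np.array(c)-s['tool_pos'][:2],r,q[:,2].max())
im=cv2.imread('pics/s2.png');im=im[100:240,130:330];cv2.imwrite('pics/c2.png',cv2.resize(im,None,fx=4,fy=4,interpolation=2))
E
```

```text
time: 3.9
tool_pos: [0.5149, 0.1676, 0.2066]
eef_rot: [0.707, 0.707, 0.001, -0.0]
force: [-0.6, -0.8, -2.1]
grip_width: 0.0354
finger_force: 25.0
shift [-0.2791 -0.0031 -0.0009] rot [ 0.0006 -0.0016 -0.0001] az now 89.99 pos [0.5149 0.1676 0.2066] j6 14.4 F [-0.63 -0.82 -2.08] w 0.03535688638772554 t 3.9
0.225 2032 [-0.00041755 -0.00126271] 0.018235862255096436 0.22999388432376952
0.245 1476 [-0.00212594 -0.00260954] 0.010722336359322071 0.24988192132532688
```

View pics/c2.png

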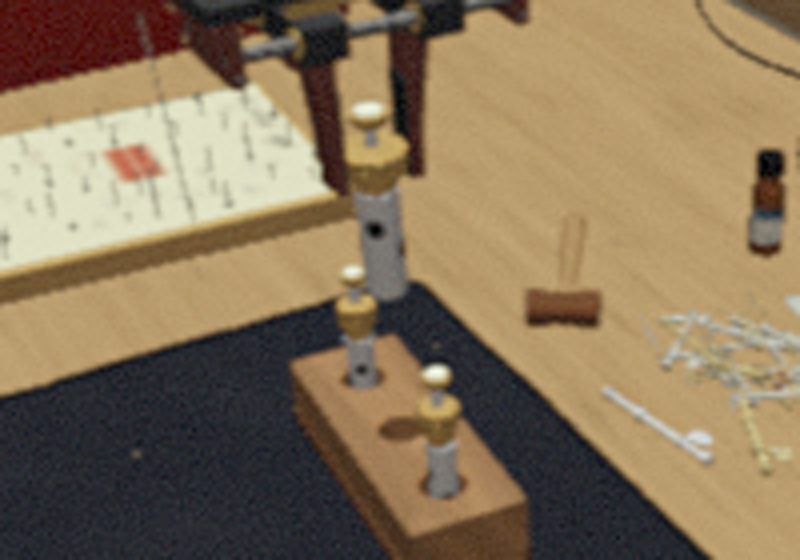

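The piston is gripped and hanging clear of the rack, with its cap at (375,155) in the crop. No key shows clearly on the side facing the camera. I'll check its tilt from the scene depth.

Run:
```python
from h import *
np.set_printoptions(precision=4,suppress=True)
from scipy.optimize import least_squares
d=np.load('pics/s2.npy');v,u=np.mgrid[:420,:560];W=world('scene',u,v,d).reshape(-1,3)
q=W[(abs(W[:,0]-.515)<.03)&(abs(W[:,1]-.165)<.03)&(W[:,2]>.142)&(W[:,2]<.202)]
print(len(q),q.min(0),q.max(0))
def f(p):
    c=q[:,:2]-(p[:2]+np.outer(q[:,2]-.17,p[2:]));return np.hypot(*c.T)-.012
r=least_squares(f,[.515,.17,0,0],loss='soft_l1',f_scale=.001);print(r.x,np.sqrt(np.mean(r.fun**2)))
d=np.load('pics/t2.npy');W=world('top',u,v,d);
for n,z0,z1,b in(('btn',.242,.255,.02),('cap',.216,.232,.0195)):
    m=(abs(W[...,0]-.515)<.014)&(abs(W[...,1]-.165)<b)&(W[...,2]>z0)&(W[...,2]<z1);q2=W[m]
    print(n,len(q2),q2.mean(0),q2.min(0),q2.max(0))
```

```text
263 [0.5044 0.1482 0.1434] [0.528  0.1689 0.2015]
[ 0.5174  0.1643 -0.0139 -0.0058] 0.0011434879326585811<stdin>:13: RuntimeWarning: Mean of empty slice.
  ret = um.true_divide(
Traceback (most recent call last):
ValueError: zero-size array to reduction operation minimum which has no identity
```

```bash
python3 -m pendant '[[-0.01,0,0,0,0,0,0.03],[-0.035,0,0,0,0,0,0.03],[-0.07,-0.001,0,0,0,0,0.03],[-0.11,-0.002,0,0,0,0,0.03],[-0.15,-0.003,0,0,0,0,0.03],[-0.19,-0.004,0,0,0,0,0.03],[-0.23,-0.004,0,0,0,0,0.03],[-0.258,-0.004,0,0,0,0,0.03],[-0.272,-0.004,0,0,0,0,0.03],[-0.276,-0.004,0,0,0,0,0.03]]' 25
cat >> h.py <<'E'
from scipy.optimize import least_squares
def cyl(name,f,c,z0,z1,rad,ref=.17):
    d=np.load('pics/'+f+'.npy');v,u=np.mgrid[:420,:560];W=world(name,u,v,d).reshape(-1,3)
    q=W[(abs(W[:,0]-c[0])<.03)&(abs(W[:,1]-c[1])<.03)&(W[:,2]>z0)&(W[:,2]<z1)]
    g=lambda p:np.hypot(*(q[:,:2]-(p[:2]+np.outer(q[:,2]-ref,p[2:]))).T)-rad
    r=least_squares(g,[*c,0,0],loss='soft_l1',f_scale=.001);return np.round(r.x,4),len(q),np.sqrt(np.mean(r.fun**2)).round(4)
def crop(f,u0,u1,v0,v1,k):
    im=cv2.imread('pics/'+f+'.png')[v0:v1,u0:u1];return cv2.resize(im,None,fx=k,fy=k,interpolation=2)
E
python3 - <<'E'
from h import *
snap('scene','s3');go((.5117,-.1115,.15),90)
print('pist',cyl('scene','s3',(.512,-.112),.143,.2,.012))
print('cas',cyl('scene','s0',(.512,-.112),.089,.103,.0165,.1))
i=env.camera_info('scene');T=np.linalg.inv(np.array(i['T']));P=T[:3,:3]@np.array([.512,-.112,.2])+T[:3,3]
print(np.array(i['intrinsics'])@P/P[2])
E
```

```text
time: 5.3
tool_pos: [0.5106, -0.109, 0.2059]
eef_rot: [0.707, 0.707, 0.001, -0.001]
force: [0.2, 0.1, -2.0]
grip_width: 0.0354
finger_force: 25.0
shift [-0.0028  0.001   0.056 ] rot [ 0.0004 -0.0018 -0.0005] az now 89.97 pos [ 0.5107 -0.1088  0.206 ] j6 -15.8 F [-0.81 -0.03 -1.87] w 0.0354845651947117 t 5.35
pist (array([ 0.5129, -0.1121, -0.0154, -0.0021]), 359, np.float64(0.0008))
cas (array([ 0.5139, -0.1144, -0.0433, -0.0335]), 181, np.float64(0.002))
[292.08457604 212.80004332   1.        ]
```

Run:
```python
from h import *
d=np.load('pics/s0.npy');v,u=np.mgrid[:420,:560];W=world('scene',u,v,d).reshape(-1,3)
for a,b in((.099,.109),(.101,.107)):
    q=W[(abs(W[:,0]-.512)<.03)&(abs(W[:,1]+.112)<.03)&(W[:,2]>a)&(W[:,2]<b)]
    print(len(q),q.max(0),cv2.minEnclosingCircle(q[:,:2].astype(np.float32)))
cv2.imwrite('pics/c3.png',np.hstack([crop('s3',240,340,150,290,4),crop('s0',240,340,220,360,4)]))
```

```text
128 [ 0.53103503 -0.09588726  0.106371  ] ((0.515254020690918, -0.11338997632265091), 0.017603712156414986)
99 [ 0.53103503 -0.09588726  0.106371  ] ((0.515254020690918, -0.11338997632265091), 0.017603712156414986)
```

View pics/c3.png

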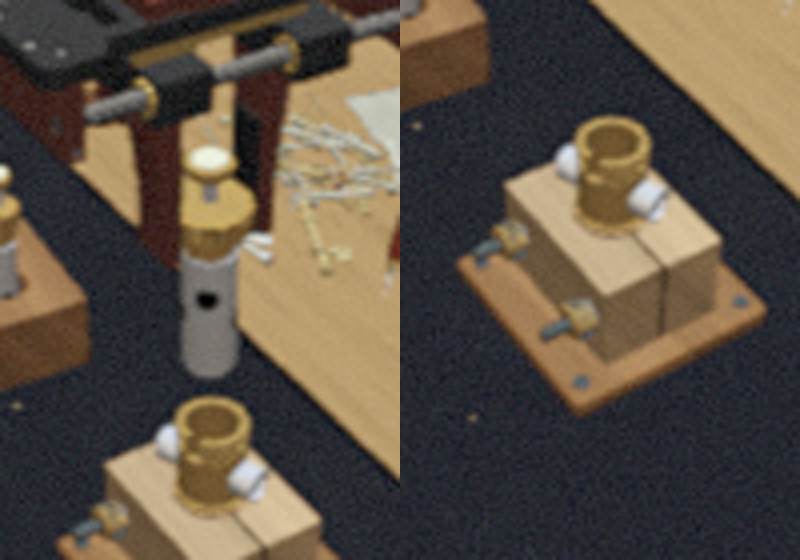

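The right crop shows a notch in the casing rim at about (597,175), left of centre. That puts the keyway near azimuth 205–214°, which agrees with a direction square to the stubs. The left crop shows the piston above the casing with no key on the camera's side, so I'll turn it to expose another side.

```bash
python3 -m pendant '[[0,0,0,0,0,0.1,0.03],[0,0,0,0,0,0.28,0.03],[0,0,0,0,0,0.46,0.03],[0,0,0,0,0,0.64,0.03],[0,0,0,0,0,0.82,0.03],[0,0,0,0,0,1.0,0.03],[0,0,0,0,0,1.18,0.03],[0,0,0,0,0,1.34,0.03],[0,0,0,0,0,1.45,0.03],[0,0,0,0,0,1.5,0.03]]' 25
python3 -c "
from h import *
snap('scene','s4');go((.5117,-.1115,.15),90);print(cyl('scene','s4',(.512,-.112),.143,.2,.012))"
python3 -m pendant '[[0,0,0,0,0,0.1,0.03],[0,0,0,0,0,0.25,0.03],[0,0,0,0,0,0.4,0.03],[0,0,0,0,0,0.55,0.03],[0,0,0,0,0,0.7,0.03],[0,0,0,0,0,0.85,0.03],[0,0,0,0,0,1.0,0.03],[0,0,0,0,0,1.1,0.03],[0,0,0,0,0,1.17,0.03],[0,0,0,0,0,1.2,0.03]]' 25
python3 - <<'E'
from h import *
snap('scene','s5');go((.5117,-.1115,.15),90);print(cyl('scene','s5',(.512,-.112),.143,.2,.012))
cv2.imwrite('pics/c4.png',np.hstack([crop('s4',262,324,175,260,6),crop('s5',262,324,175,260,6)]))
E
```

```text
time: 6.6
tool_pos: [0.5109, -0.1072, 0.2062]
eef_rot: [0.999, 0.035, 0.0, -0.001]
force: [0.0, -0.5, -2.1]
grip_width: 0.0352
finger_force: 25.0
shift [0.0004 0.0045 0.0562] rot [-9.0000e-04 -2.2000e-03 -1.5019e+00] az now 3.95 pos [ 0.511  -0.1072  0.2063] j6 70.4 F [ 0.68 -0.16 -2.02] w 0.03539818011962266 t 6.65
(array([ 0.5097, -0.1088,  0.003 ,  0.0177]), 360, np.float64(0.0008))
time: 7.9
tool_pos: [0.5109, -0.1076, 0.2062]
eef_rot: [0.845, -0.535, -0.0, -0.001]
force: [0.4, 0.6, -2.7]
grip_width: 0.0357
finger_force: 25.0
shift [0.0038 0.001  0.0562] rot [-2.3000e-03 -1.5000e-03 -2.7001e+00] az now -64.71 pos [ 0.5109 -0.1077  0.2062] j6 139.0 F [-0.22 -0.3  -1.51] w 0.03512565819449465 t 7.95
(array([ 0.5104, -0.1061,  0.0136,  0.0052]), 335, np.float64(0.0008))
```

View pics/c4.png

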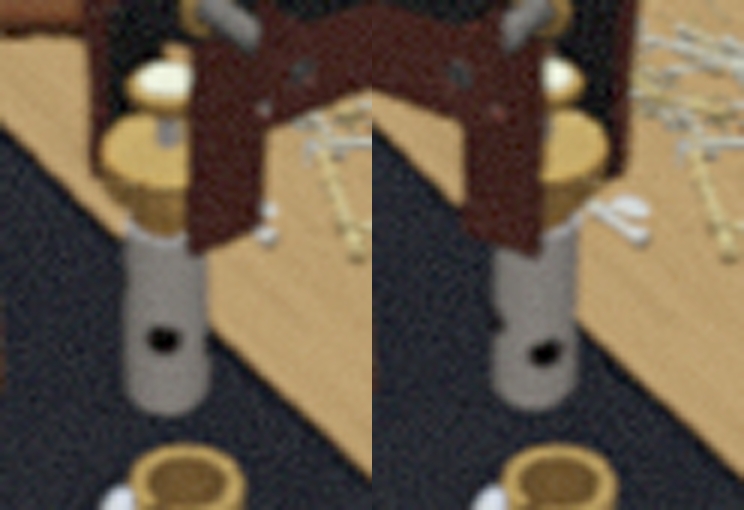

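A finger hides part of the cap in both views, and no key shows on the uncovered sides. The remaining candidates are either tool-relative 15–86° or 232–310°. The second range would already be near the keyway at this orientation. The fit puts the piston axis about 3 mm off the TCP along tool −x. I'll shift over the bore and start down gently.

```bash
python3 -m pendant '[[0.003,0,0,0,0,0,0.03],[0.0076,0,0,0,0,0,0.03],[0.0076,0,0.006,0,0,0,0.03],[0.0076,0,0.014,0,0,0,0.03],[0.0076,0,0.022,0,0,0,0.03],[0.0076,0,0.029,0,0,0,0.03],[0.0076,0,0.034,0,0,0,0.03],[0.0076,0,0.037,0,0,0,0.03],[0.0076,0,0.039,0,0,0,0.03],[0.0076,0,0.039,0,0,0,0.03]]' 25
python3 - <<'E'
from h import *
snap('scene','s6');go((.5133,-.1147,.15),-65);print(cyl('scene','s6',(.512,-.112),.11,.155,.012,.13))
snap('top','t6')
cv2.imwrite('pics/c5.png',crop('s6',255,335,180,280,6))
E
```

```text
time: 9.2
tool_pos: [0.5144, -0.1152, 0.1675]
eef_rot: [0.845, -0.535, 0.0, -0.001]
force: [2.1, 0.9, -1.3]
grip_width: 0.0353
finger_force: 25.0
shift [-0.0009  0.0008  0.0175] rot [-0.0022  0.0008  0.0054] az now -64.69 pos [ 0.5144 -0.1152  0.1675] j6 138.3 F [ 1.27  0.77 -1.44] w 0.03544840677960368 t 9.25
(array([ 0.5139, -0.1135,  0.0228,  0.0026]), 261, np.float64(0.0008))
```

View pics/c5.png

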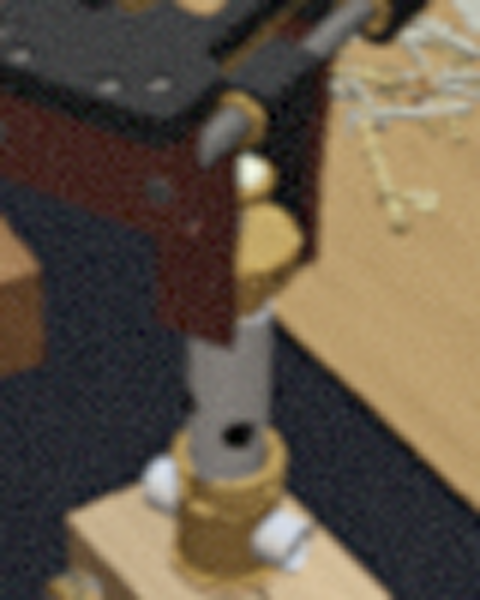

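The foot has entered the mouth, centred near (228,475) in the crop, and the force is small. The keyway notch shows at about (205,500). I'll continue down.

```bash
python3 -m pendant '[[0,0,0.002,0,0,0,0.03],[0,0,0.004,0,0,0,0.03],[0,0,0.006,0,0,0,0.03],[0,0,0.008,0,0,0,0.03],[0,0,0.010,0,0,0,0.03],[0,0,0.012,0,0,0,0.03],[0,0,0.014,0,0,0,0.03],[0,0,0.015,0,0,0,0.03],[0,0,0.015,0,0,0,0.03],[0,0,0.015,0,0,0,0.03]]' 15
python3 -c "
from h import *
s=env.observe();print(s['force'],s['torque'])"
```

```text
time: 10.55
tool_pos: [0.5142, -0.1151, 0.1522]
eef_rot: [0.845, -0.535, -0.0, -0.001]
force: [4.4, 2.4, -0.1]
grip_width: 0.0355
finger_force: 15.0
[ 4.41029645  2.44313475 -0.10374671] [ 0.59636001 -0.88165565  0.03883587]
```

```bash
python3 -m pendant '[[0,-0.0014,0.001,0,0,0,0.03],[0,-0.0014,0.005,0,0,0,0.03],[0,-0.0014,0.009,0,0,0,0.03],[0,-0.0014,0.013,0,0,0,0.03],[0,-0.0014,0.017,0,0,0,0.03],[0,-0.0014,0.021,0,0,0,0.03],[0,-0.0014,0.025,0,0,0,0.03],[0,-0.0014,0.028,0,0,0,0.03],[0,-0.0014,0.03,0,0,0,0.03],[0,-0.0014,0.03,0,0,0,0.03]]' 10
python3 -c "
from h import *
s=env.observe();print(s['force'],s['torque'])"
```

```text
time: 11.8
tool_pos: [0.5153, -0.1145, 0.122]
eef_rot: [0.845, -0.535, -0.0, -0.001]
force: [-0.3, -0.5, -1.7]
grip_width: 0.0355
finger_force: 10.0
[-0.32047604 -0.47469914 -1.74787404] [0.05888675 0.10086462 0.04217585]
```

```bash
python3 -m pendant '[[0,0,0.003,0,0,0,0.03],[0,0,0.007,0,0,0,0.03],[0,0,0.011,0,0,0,0.03],[0,0,0.014,0,0,0,0.03],[0,0,0.016,0,0,0,0.03],[0,0,0.017,0,0,0,0.03],[0,0,0.018,0,0,0,0.03],[0,0,0.018,0,0,0,0.03],[0,0,0.018,0,0,0,0.03],[0,0,0.018,0,0,0,0.03]]' 10
python3 -c "
from h import *
s=env.observe();print(s['force'],s['torque'])"
```

```text
time: 13.05
tool_pos: [0.5155, -0.1145, 0.1043]
eef_rot: [0.845, -0.535, -0.0, -0.001]
force: [-0.2, -0.7, -1.9]
grip_width: 0.0357
finger_force: 10.0
[-0.16623293 -0.65584492 -1.93368756] [0.06894961 0.15230673 0.06193041]
```

```bash
python3 -m pendant '[[0,0,0.0005,0,0,0,0.03],[0,0,0.001,0,0,0,0.03],[0,0,0.0015,0,0,0,0.03],[0,0,0.002,0,0,0,0.03],[0,0,0.0025,0,0,0,0.03],[0,0,0.003,0,0,0,0.03],[0,0,0.0033,0,0,0,0.03],[0,0,0.0033,0,0,0,0.03],[0,0,0.0033,0,0,0,0.03],[0,0,0.0033,0,0,0,0.03]]' 10
python3 -c "
from h import *
s=env.observe();print(s['force'],s['torque'])"
```

```text
time: 14.3
tool_pos: [0.5158, -0.1149, 0.103]
eef_rot: [0.845, -0.535, 0.001, -0.001]
force: [-3.5, -0.9, 8.9]
grip_width: 0.0354
finger_force: 10.0
[-3.52817221 -0.91738173  8.87035836] [0.10892991 0.69887511 0.05707804]
```

```bash
python3 -m pendant '[[0,-0.0003,0,0,0,-0.1,0.03],[-0.0001,-0.0006,0,0,0,-0.2,0.03],[-0.0001,-0.0009,0,0,0,-0.3,0.03],[-0.0002,-0.0012,0,0,0,-0.4,0.03],[-0.0004,-0.0014,0,0,0,-0.5,0.03],[-0.0005,-0.0017,0,0,0,-0.6,0.03],[-0.0007,-0.0019,0,0,0,-0.7,0.03],[-0.0009,-0.0022,0,0,0,-0.8,0.03],[-0.0011,-0.0023,0,0,0,-0.9,0.03],[-0.0014,-0.0025,0,0,0,-1.0,0.03]]' 10
python3 -c "
from h import *
go((.5133,-.1147,.15),-65)
s=env.observe();print(s['force'],s['torque'])"
```

```text
time: 15.55
tool_pos: [0.5177, -0.1129, 0.1026]
eef_rot: [0.998, -0.063, 0.002, -0.0]
force: [-0.4, -2.1, 7.1]
grip_width: 0.0357
finger_force: 10.0
shift [-0.004   0.0023 -0.0475] rot [-0.002  -0.0028  1.0079] az now -7.25 pos [ 0.5177 -0.1129  0.1026] j6 81.2 F [-0.41 -2.1   7.12] w 0.03565943630846571 t 15.55
[-0.40584376 -2.09853107  7.12468993] [-0.21373678  0.38006948 -0.08642361]
```

```bash
python3 -m pendant '[[0,-0.0003,0,0,0,-0.1,0.03],[-0.0001,-0.0006,0,0,0,-0.2,0.03],[-0.0001,-0.0009,0,0,0,-0.3,0.03],[-0.0002,-0.0012,0,0,0,-0.4,0.03],[-0.0004,-0.0014,0,0,0,-0.5,0.03],[-0.0005,-0.0017,0,0,0,-0.6,0.03],[-0.0007,-0.0019,0,0,0,-0.7,0.03],[-0.0009,-0.0022,0,0,0,-0.8,0.03],[-0.0011,-0.0023,0,0,0,-0.9,0.03],[-0.0014,-0.0025,0,0,0,-1.0,0.03]]' 10
python3 -c "
from h import *
go((.5133,-.1147,.15),-65)
s=env.observe();print(s['force'],s['torque'])"
python3 -m pendant '[[0,-0.0003,0,0,0,-0.1,0.03],[-0.0001,-0.0006,0,0,0,-0.2,0.03],[-0.0001,-0.0009,0,0,0,-0.3,0.03],[-0.0002,-0.0012,0,0,0,-0.4,0.03],[-0.0004,-0.0014,0,0,0,-0.5,0.03],[-0.0005,-0.0017,0,0,0,-0.6,0.03],[-0.0007,-0.0019,0,0,0,-0.7,0.03],[-0.0009,-0.0022,0,0,0,-0.8,0.03],[-0.0011,-0.0023,0,0,0,-0.9,0.03],[-0.0014,-0.0025,0,0,0,-1.0,0.03]]' 10
python3 -c "
from h import *
go((.5133,-.1147,.15),-65)
s=env.observe();print(s['force'],s['torque'])"
```

```text
time: 16.8
tool_pos: [0.5167, -0.1096, 0.1025]
eef_rot: [0.906, 0.423, 0.002, 0.0]
force: [-0.4, -0.2, 7.4]
grip_width: 0.0358
finger_force: 10.0
shift [-0.0059  0.0007 -0.0476] rot [-1.8000e-03 -3.6000e-03  2.0084e+00] az now 50.07 pos [ 0.5167 -0.1096  0.1025] j6 24.2 F [-0.44 -0.18  7.45] w 0.03581273117378417 t 16.8
[-0.43772137 -0.17578193  7.44842635] [ 0.08211048  0.38229023 -0.04651565]
time: 18.05
tool_pos: [0.5128, -0.1086, 0.1]
eef_rot: [0.592, 0.806, 0.001, -0.001]
force: [-0.9, 1.7, -0.6]
grip_width: 0.0357
finger_force: 10.0
shift [-0.0058 -0.0013 -0.05  ] rot [-4.0000e-03 -3.0000e-04  3.0085e+00] az now 107.38 pos [ 0.5128 -0.1086  0.1   ] j6 -33.1 F [-0.91  1.7  -0.65] w 0.0357027464730996 t 18.05
[-0.91433598  1.70299503 -0.64748421] [ 0.20690349  0.21932434 -0.21082835]
```

The key has dropped in: the TCP is lower, the vertical force is gone and there's a turning moment against the keyway wall. I'll ease the turn back slightly and lower.

```bash
python3 -m pendant '[[0,0,0,0,0,0.03,0.03],[0,0,0,0,0,0.06,0.03],[0,0,0.0005,0,0,0.06,0.03],[0,0,0.001,0,0,0.06,0.03],[0,0,0.0015,0,0,0.06,0.03],[0,0,0.002,0,0,0.06,0.03],[0,0,0.0025,0,0,0.06,0.03],[0,0,0.003,0,0,0.06,0.03],[0,0,0.003,0,0,0.06,0.03],[0,0,0.003,0,0,0.06,0.03]]' 10
python3 -c "
from h import *
s=env.observe();print(s['tool_pos'],s['force'],s['torque'])"
```

```text
time: 19.3
tool_pos: [0.5132, -0.1089, 0.0978]
eef_rot: [0.617, 0.787, 0.001, -0.0]
force: [-0.5, 2.2, -0.2]
grip_width: 0.0358
finger_force: 10.0
[ 0.51317444 -0.1089188   0.09784806] [-0.5050621   2.20863411 -0.24986657] [0.32328251 0.19167605 0.01896345]
```

```bash
python3 -m pendant '[[0,0,0.0005,0,0,0,0.03],[0,0,0.001,0,0,0,0.03],[0,0,0.0015,0,0,0,0.03],[0,0,0.002,0,0,0,0.03],[0,0,0.0022,0,0,0,0.03],[0,0,0.0024,0,0,0,0.03],[0,0,0.0026,0,0,0,0.03],[0,0,0.0028,0,0,0,0.03],[0,0,0.0028,0,0,0,0.03],[0,0,0.0028,0,0,0,0.03]]' 10
python3 -c "
from h import *
s=env.observe();print(s['tool_pos'],s['force'],s['torque'])"
```

```text
time: 20.55
tool_pos: [0.5133, -0.1091, 0.0963]
eef_rot: [0.617, 0.787, 0.001, 0.0]
force: [-5.1, 2.6, 7.1]
grip_width: 0.0354
finger_force: 10.0
[ 0.51327968 -0.10912935  0.09630165] [-5.10197432  2.62748072  7.06440151] [ 0.45104456  0.8180583  -0.04654034]
```

```bash
python3 -m pendant '[[0,0,0,0,0,0,0.06],[0,0,0,0,0,0,0.06],[0,0,0,0,0,0,0.06],[0,0,0,0,0,0,0.06],[0,0,-0.005,0,0,0,0.06],[0,0,-0.015,0,0,0,0.06],[0,0,-0.035,0,0,0,0.06],[0,0,-0.055,0,0,0,0.06],[0,0,-0.07,0,0,0,0.06],[0,0,-0.075,0,0,0,0.06]]' 10
python3 - <<'E'
from h import *
np.set_printoptions(precision=4,suppress=True)
s=env.observe();go((.5133,-.112,.15),110);snap('scene','s7');p,d=snap('wrist','w7');W=wristworld(s,d)
for n,z0,z1 in(('btn',.128,.146),('cap',.108,.126)):
    q=W[(W[...,2]>z0)&(W[...,2]<z1)&(abs(W[...,0]-.512)<.022)&(abs(W[...,1]+.112)<.022)]
    c,r=cv2.minEnclosingCircle(q[:,:2].astype(np.float32));print(n,len(q),q.mean(0),np.median(q[:,2]),np.array(c),r)
cv2.imwrite('pics/c7.png',np.hstack([crop('s7',255,335,200,300,5),crop('w7',220,340,170,270,5)[:500]]))
E
```

```text
time: 21.8
tool_pos: [0.5137, -0.1093, 0.172]
eef_rot: [0.617, 0.787, 0.001, 0.001]
force: [0.1, -0.1, -0.4]
grip_width: 0.0601
finger_force: 0.0
shift [-0.0026 -0.0011  0.022 ] rot [ 0.0033  0.     -0.1091] az now 103.75 pos [ 0.5137 -0.1093  0.172 ] j6 -29.5 F [ 0.07 -0.14 -0.44] w 0.060082398569640406 t 21.8
btn 738 [ 0.5117 -0.1105  0.1377] 0.13788918196710515 [ 0.5122 -0.112 ] 0.010305482894182205
cap 1292 [ 0.5104 -0.1052  0.1172] 0.11784046634938983 [ 0.5119 -0.1116] 0.018649468198418617
```

View pics/c7.png

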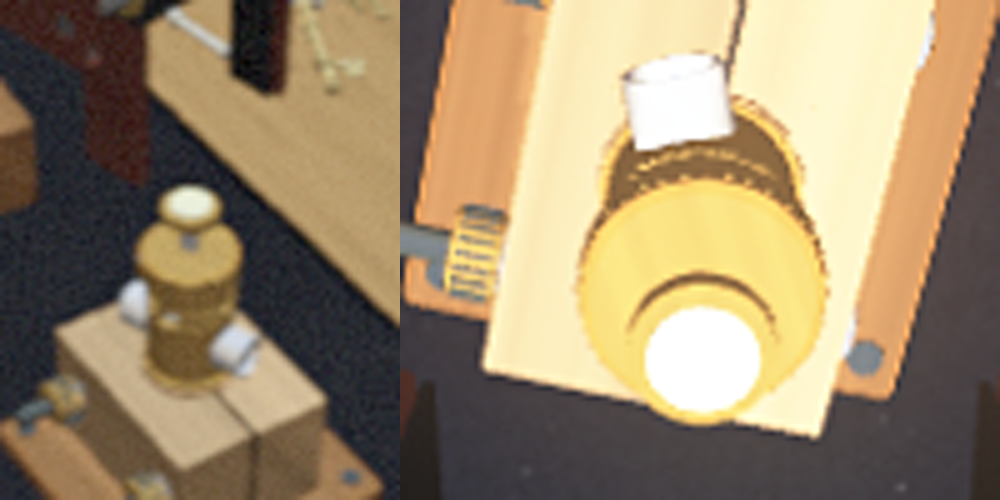

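The cap sits flat on the rim. The button top measures 0.138 m and the cap top 0.118 m, both as expected when home, centred at (0.512, −0.112). Next I'll close the fingers and press the button.

```bash
python3 -m pendant '[[-0.0023,-0.0021,0,0,0,0,0],[-0.0023,-0.0021,0,0,0,0,0],[-0.0023,-0.0021,0,0,0,0,0],[-0.0023,-0.0021,0.01,0,0,0,0],[-0.0023,-0.0021,0.022,0,0,0,0],[-0.0023,-0.0021,0.03,0,0,0,0],[-0.0023,-0.0021,0.035,0,0,0,0],[-0.0023,-0.0021,0.039,0,0,0,0],[-0.0023,-0.0021,0.042,0,0,0,0],[-0.0023,-0.0021,0.042,0,0,0,0]]' 10
```

```text
time: 23.15
tool_pos: [0.5116, -0.1117, 0.1285]
eef_rot: [0.617, 0.787, 0.001, -0.0]
force: [-3.2, 1.4, 4.9]
grip_width: 0.0004
finger_force: 2.7
```

```bash
python3 -m pendant '[[0,0,0.001,0,0,0,0],[0,0,0.002,0,0,0,0],[0,0,0.003,0,0,0,0],[0,0,0.004,0,0,0,0],[0,0,0.005,0,0,0,0],[0,0,0.005,0,0,0,0],[0,0,0.005,0,0,0,0],[0,0,0.005,0,0,0,0],[0,0,0.005,0,0,0,0],[0,0,0.005,0,0,0,0]]' 10
```

```text
time: 24.4
tool_pos: [0.5118, -0.1117, 0.1261]
eef_rot: [0.617, 0.787, 0.001, 0.001]
force: [-7.2, 2.9, 13.4]
grip_width: 0.0007
finger_force: 7.3
```

The button has bottomed out: the force rose past the 6.4 N full-travel spring force and the TCP is about 12 mm down. Retracting now.

```bash
python3 -m pendant '[[0,0,-0.002,0,0,0,0],[0,0,-0.005,0,0,0,0],[0,0,-0.009,0,0,0,0],[0,0,-0.014,0,0,0,0],[0,0,-0.02,0,0,0,0],[0,0,-0.035,0,0,0,0],[0,0,-0.06,0,0,0,0],[0,0,-0.085,0,0,0,0],[0,0,-0.1,0,0,0,0],[0,0,-0.1,0,0,0,0]]' 10
python3 - <<'E'
from h import *
np.set_printoptions(precision=4,suppress=True)
s=env.observe();print(s['tool_pos'],s['force']);p,d=snap('wrist','w8');W=wristworld(s,d)
for n,z0,z1 in(('btn',.125,.15),('cap',.108,.124)):
    q=W[(W[...,2]>z0)&(W[...,2]<z1)&(abs(W[...,0]-.512)<.022)&(abs(W[...,1]+.112)<.022)]
    c,r=cv2.minEnclosingCircle(q[:,:2].astype(np.float32));print(n,len(q),np.median(q[:,2]),np.array(c),r)
E
```

```text
time: 25.65
tool_pos: [0.5122, -0.1121, 0.2245]
eef_rot: [0.617, 0.787, 0.001, 0.001]
force: [-1.1, 0.0, -0.7]
grip_width: 0.0005
finger_force: 0.0
[ 0.5122 -0.1121  0.2245] [-1.0559  0.0254 -0.661 ]
btn 494 0.1377726286818433 [ 0.5119 -0.1115] 0.010326282121241093
cap 864 0.11762792470108893 [ 0.5118 -0.1114] 0.018480831757187843
```

```bash
python3 -c "
from cell import env
print(env.job_done())"
```

```text
the job is handed in; nothing more can be done
None
```

The large piston is fully home in the casing with its cap on the rim. I pressed its button right down and it came back up, then handed the job in at about 26 s with the gripper clear; `job_done()` gave no verdict.

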